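# Set the side lay of a proof press with its knurled wheel

### The arm

A 6-joint arm with a two-finger parallel gripper is mounted at the origin on the work surface. World frame = base frame: x ahead of the robot, y to its left, z up, the work surface at z = 0. Lengths are in mm, angles in degrees, forces in N, time in s.
With the tool pointing down it reaches from about 325 to 1000 mm from the base axis. Payload 5.1 kg.
Tool frame: the origin (TCP) lies at the very end of the fingers, on their centre line; the grasp point (between the pads) lies manip.grip_point_offset behind it (manip.grip_point_offset is the distance from the TCP to the grasp point, in mm); z points along the fingers, y is the line along which they close (so a half turn about z gives the same grasp; the last joint's range is limited). The gripper opens to 85 mm and grips with 20 to 120 N. Pads are 22 mm wide; open, the fingers measure 114 mm over their backs; the gripper's body (76 mm by 85 mm) begins 54 mm behind the grasp point. The pads swing forward as they close: fully open they stand 13 mm farther back than shut.
Start: joints at [-78.644, 7.093, 94.555, -0, 78.352, -4.733], TCP at [180.098, -624.539, 231.322] pointing down, gripper open.
Joint ranges: [-149.61, 149.61], [-58.7, 133.49], [1.44, 155.28], [-77.14, 257.14], [18.33, 153.61], [-166.67, 166.67]. Speed limits (degrees/s): [147.25, 147.25, 180, 180, 180, 180].

### API

Orientations are given as a 3x3 rotation matrix whose columns are the frame's x, y, z axes.
In Python, from workcell import get_obs, vision, finish_job, finder, manip gives the robot as it stands.
- The arm moves only by the tool drive_tool, never from a script. Its argument "commands" is a list of rows, each a list of 5 numbers: the closure, from -1 (fully open) to 1 (shut), then the shift along the tool's x, y, z in m, then the turn about the tool's z in rad. A call has 1 to 8 rows; each row is the pose to reach, as a shift and turn from the pose commanded when the call began, along the tool's axes at that moment; what a row does not reach only later rows make up. A row lasts 1/12 s, in which the tool goes at most 41.7 mm and 7.16 degrees, less where a joint would pass 70% of its speed; a pose out of reach is approached as far as the arm can. A call with a gripper value outside its range is refused whole. The fingers move at their own pace and stop on an object; the grip force is fixed at half the most. Time passes only in rows, so rows that repeat a pose let the fingers close. It gives the time, the measured TCP pose, the force, the opening and the grip force at its end, in the units of the state.
- get_obs(): the state, without advancing time (a new reading comes with each control period).
- vision.grab_frame(name): name is "side" or "top" or "wrist"; returns the picture (384x512x3 uint8, red, green, blue); there is no depth.
- vision.camera_params(name): a dict with "intrinsics" (3x3 intrinsics, pixels), "k1" (the pictures are not rectified: a ray, as slopes to the right and down, at radius r is drawn at 1 + k1 r^2 times it, then the intrinsics apply), "R" (3x3) and "t" (3): a world point X has camera coordinates R X + t; the wrist camera has in their place "T_tool_cam" (4x4, takes a point from camera to tool coordinates, whose origin is the TCP and whose axes are the flange's). Camera axes: x right, y down, z forward; pixel columns grow to the right and rows downward; lengths in mm; the calibration is good to about 2 mm. A picture is of the moment at which its call begins: read the wrist's pose just before it. camera_params takes no time and is no camera call.
- finish_job(): hands the job in; it is judged then, once.
Trained networks look in the newest picture that a camera, given by its name, has taken for a name from the list of things; names that differ only in an ending like _2 or _b are one class to them, and where a whole thing is asked for, a point or a joint stands for the part that bears it (a point fixed in the world has none). Each returns a list of dicts, best first, with "score" (0 to 1); they miss things now and then, are a little off and sometimes report something else, mostly with a low value. They report only what shows in the picture. A call takes as long as a camera call.
- finder.spot_in(name, camera): "position" ([column, row] in pixels, amid what is visible of it).
- finder.cut_out(name, camera): "mask" (384x512 bool, what is visible of it) and "position" ([column, row] in pixels, amid what is visible of it).
- finder.place_of(name, camera): "position" ([column, row] in pixels: a listed point, or the origin of a listed thing).
The state is a dict: "time_s": time; "joints": joint angles; "qd": joint speeds; "joint_torque": joint torques, N m; "tcp_pos": TCP position; "tcp_rot": TCP orientation; "contact_force": force on the tool from outside, world axes, zero at the start; "moment": the same for the moment, N m; "opening": finger opening in mm; "grasp_force": force on a finger pad.
Only numpy, scipy, OpenCV 4.12 (cv2) and the standard library are available. Lean on these libraries where they do the work, as an engineer would, in place of code of your own. Each camera call takes 0.05 s, during which the arm holds its last target. There are 200 camera calls.

### The job

Close the sheet gap on the little proof press: with your fingertips on top of the knurled wheel, roll it in strokes until the black pointer of the sliding side lay stands tip to tip with the black pointer of the gauge rider on the scale bar, then take your hand away. Move the lay by the wheel alone, never touching the lay or the gauge rider, and leave everything else lying or standing about where it is.

Things in the scene. Friction and masses are not known exactly. Their poses are not given: they have to be found in the camera images.
- press: bench proof press, fixed: grey base 280 (x) by 400 (y) mm, flat aluminium bed 60 mm above the bench, pale green roller along y (50 mm across) at the rear in frames up to 152 mm high. Origin: centre of its underside. Its x points to the roller (rear), y along the roller, z up; x and y below are in these axes
- wheel: knurled steel wheel, 64 mm across, 24 mm wide, axle along the press's x, at press x -100, y +60 mm between two cheeks (28 mm apart, tops 99 mm above the bench). Origin: its centre, 85 mm above the bench. Rolling its top towards the press's +y moves the lay to +y and closes the gap, 15 mm per rad (0.47 mm per mm of rim); back reopens it. Stays where left; about 1 N to turn at the rim
- wheel_top (a point): topmost point of the wheel at mid width, 117 mm above the bench unpressed, 18 mm proud of the cheeks. Does not turn with the wheel; axes as the press's. The wheel and lay sit on a sprung carriage: under a finger it starts to dip at about 2 N, then 1 mm per 1.2 N, to a stop at 8 mm. A dip of 4 to 6 mm gives enough grip to roll it
- lay: the sliding side lay: a steel bridge block 52 mm (x) by 36 mm (y), top 92 mm above the bench with a small black knob, riding on the rail along the press's y between the wheel side and the other end. It slides 0 to 100 mm towards +y and starts at the -y end. Origin: centre of its underside. Axes as the press's
- lay_tip (a point): the tip of the lay's black pointer, which points to the press's front (-x), 87 mm above the bench
- gauge: the gauge rider: a small steel saddle, 13 by 16 mm, 6 mm thick, fixed somewhere along the scale bar in front of the lay, 30 to 80 mm towards +y of the lay's start, with a black pointer towards the rear (+x). Origin: centre of its underside, 81 mm above the bench, 9 mm in front of its pointer's tip. Axes as the press's
- gauge_tip (a point): the tip of the gauge rider's black pointer. The lay's pointer passes 2 mm behind it: the two are tip to tip when both have the same y in the press's axes
- vial: small closed amber glass jar, 26 mm across, 48 mm tall, standing on the press bed. A bystander. Origin: centre of its underside
- weight: small plain brass cylinder, 28 mm across, 25 mm tall, standing on the press bed. A bystander. Origin: centre of its underside
- wrench: steel wrench, 160 mm long, lying on the bench. A bystander. Origin: the middle of its length or nearby, underside
- knife: ink spatula, 200 mm long, lying on the bench beside the press. A bystander. Origin: the middle of its length or nearby, underside
- inktin: closed round tin, 70 mm across, 65 mm tall, on the bench. A bystander. Origin: centre of its underside
- dish: small open steel bowl, 70 mm across, 35 mm tall, on the bench. A bystander. Origin: centre of its underside
- collar: steel ring, 44 mm across, 18 mm tall, lying on the bench. A bystander. Origin: centre of its underside

How it is judged (in metres and radians):
On the way, in this order (a step that is already met when the one before it is completed fails the run):
1. the fingers press on the knurled wheel (contact force between the fingers and wheel above 0.5 N), for 0.1 s.
2. the lay's pointer comes tip to tip with the gauge pointer (y of lay_tip in the frame of gauge between -0.003 and 0.003 m), for 0.2 s.
At the end, for the whole second after the job is handed in: the lay's pointer stands within 3 mm of the gauge pointer along the press's y, at rest (all of step 2 and linear speed of lay below 0.005 m/s); the robot touches nothing.
It fails at once if the robot touches the sliding lay (contact force between any of the fingers, the arm and lay above 0.5 N).
It fails at once if the robot touches the gauge rider (contact force between any of the fingers, the arm and gauge above 0.5 N).
It fails at once if a bystander is shifted, knocked over or lifted: moved more than 20 mm (distance of any of vial, weight, wrench, knife, inktin, dish, collar from where it was at the start of the episode above 0.02 m).
It also fails if it takes over 58 s, if anything falls off the work surface, if the arm or the gripper's body presses on something with over 40 N, if the wrist force passes 120 N, or if a joint passes its speed limit or range.

## Working session

There is one attempt and no reset: what is moved stays moved. The work goes in short steps, Python scripts to look and compute and a tool call to move; the robot and the scene stay as the last step left them, time stands still between calls to the robot, and variables do not carry over. Pictures are saved under pics/ and viewed, at most 10 in all, crops included, and the job is handed in when it is done.

Besides the shell and the picture viewer there is one more tool, called after "Emit:" as name(argument=value, ...), one argument or row to a line, values as JSON. drive_tool: Moves the arm, as the interface text tells. Its arguments: {"type":"object","properties":{"commands":{"type":"array","items":{"type":"array","items":{"type":"number"}}}},"required":["commands"]}

```bash
mkdir -p pics; cat > h.py <<'E'
import numpy as np, cv2
from workcell import get_obs, vision, finish_job, finder, manip
def ray(cam,px):
    p=vision.camera_params(cam);K=np.array(p["intrinsics"]);k=p["k1"]
    d=np.linalg.solve(K,[px[0],px[1],1])[:2];u=d.copy()
    for _ in range(20):u=d/(1+k*(u@u))
    v=np.array([*u,1.])
    if "R" in p:
        R=np.array(p["R"]);t=np.array(p["t"]);return -R.T@t,R.T@v
    o=get_obs();T=np.array(p["T_tool_cam"]);Rt=np.array(o["tcp_rot"])
    return Rt@T[:3,3]+np.array(o["tcp_pos"]),Rt@T[:3,:3]@v
def atz(cam,px,z):
    c,d=ray(cam,px);return c+d*(z-c[2])/d[2]
def save(im,f):cv2.imwrite("pics/"+f,np.ascontiguousarray(im[:,:,::-1]))
E
python3 - <<'E'
from h import *
Z=dict(press=0,wheel=85,wheel_top=117,lay_tip=87,gauge_tip=84,gauge=81,lay=60)
ims=[]
for c in("top","side"):
    ims.append(vision.grab_frame(c)); 
    save(cv2.resize(ims[-1],(800,600)),c+"0.png")
    for n,z in Z.items():
        for r in finder.place_of(n,c)[:2]: print(c,n,np.round(r["score"],2),np.round(r["position"],1),np.round(atz(c,r["position"],z),1))
o=get_obs();print(o["tcp_pos"],o["tcp_rot"],o["time_s"],o["opening"],manip.grip_point_offset)
E
```

```text
top press 0.85 [295.5 172.9] [622.6 -91.9   0. ]
top wheel 0.73 [295.1 173.8] [608.6 -80.8  85. ]
top wheel 0.55 [286.5 219.3] [505.2 -57.9  85. ]
top wheel_top 0.76 [284.  222.1] [498.5 -49.2 117. ]
top lay_tip 0.83 [354.5 185.8] [ 577.8 -216.6   87. ]
top lay_tip 0.3 [329.4 187.1] [ 576.1 -158.2   87. ]
top gauge_tip 0.52 [182.9 167.9] [628.4 176.   84. ]
top gauge_tip 0.49 [330.9 188.9] [ 572.2 -162.1   84. ]
top gauge 0.73 [348.8 170. ] [ 615.5 -206.6   81. ]
top gauge 0.59 [331.1 193.4] [ 562.1 -162.8   81. ]
top lay 0.68 [347.3 170.9] [ 616.5 -208.2   60. ]
side press 0.82 [270.8 242.8] [620.4 -86.3   0. ]
side wheel 0.75 [225.7 214.9] [504.9 -47.3  85. ]
side wheel_top 0.7 [227.2 211.2] [509.3 -63.9 117. ]
side lay_tip 0.86 [264.2 265.5] [ 585.8 -222.2   87. ]
side gauge_tip 0.7 [269.8 244. ] [ 607.8 -156.5   84. ]
side gauge_tip 0.39 [253.5 246.7] [ 566.6 -160.3   84. ]
side gauge 0.7 [267.2 244.3] [ 601.6 -154.3   81. ]
side gauge 0.55 [246.9 249.5] [ 549.6 -164.8   81. ]
side lay 0.93 [278.2 267.1] [ 621.7 -211.2   60. ]
side lay 0.47 [199.6 266.9] [ 429.9 -188.7   60. ]
[ 180.10139076 -624.55751844  231.34745155] [[ 9.60845517e-01  2.77084629e-01  3.43791752e-05]
 [ 2.77084630e-01 -9.60845517e-01 -2.99518739e-05]
 [ 2.47338725e-05  3.83050648e-05 -9.99999999e-01]] 0.8 85.3018810060367 18.700000000000003
```

View pics/top0.png

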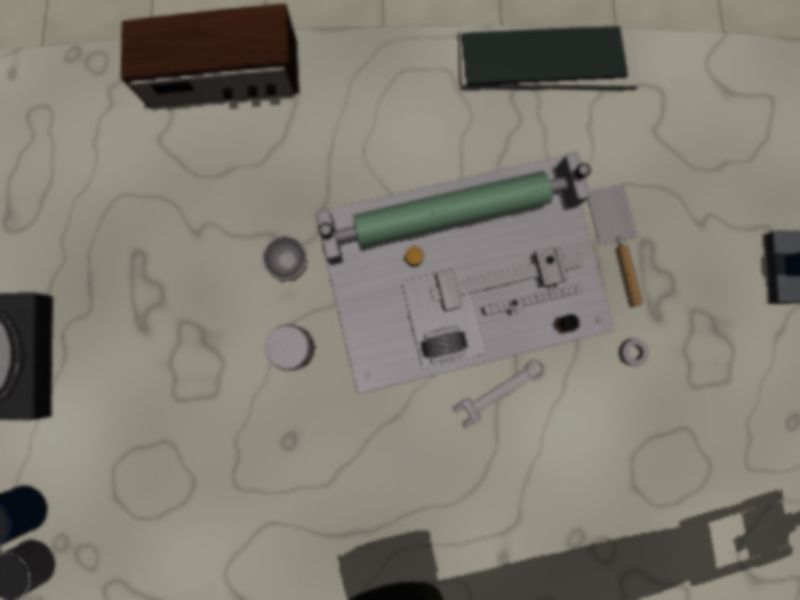

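View pics/side0.png

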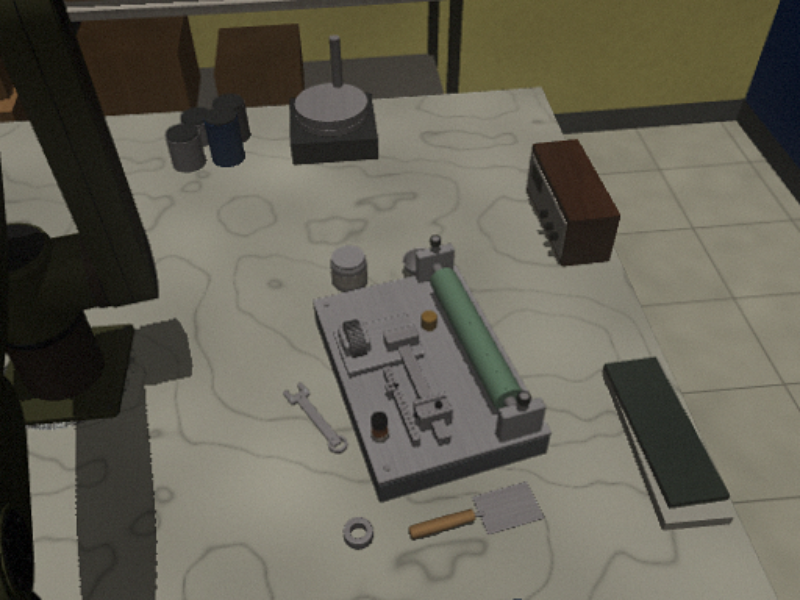

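The top view shows the wheel at 800-px (443,344), the lay at (548,265), the gauge at (513,305), the vial at (567,323) and the weight at (415,256). The side view agrees. The press yaw is about 12–14°, so the tool is nearly aligned. I'll move over the wheel with the gripper shut.

Emit:
drive_tool(
  commands=[
    [1, 0.227, -0.228, -0.03, 0],
    [1, 0.227, -0.228, -0.03, 0],
    [1, 0.227, -0.228, -0.03, 0],
    [1, 0.227, -0.228, -0.03, 0],
    [1, 0.227, -0.228, -0.03, 0],
    [1, 0.227, -0.228, -0.03, 0],
    [1, 0.227, -0.228, -0.03, 0],
    [1, 0.227, -0.228, -0.03, 0],
  ],
)

```text
time_s: 1.47
tcp_pos: [335.9, -340.1, 262.0]
tcp_rot: [[0.961, 0.278, 0.001], [0.278, -0.961, -0.0], [0.001, 0.001, -1.0]]
contact_force: [0.7, 0.2, 0.1]
opening: 0.1
grasp_force: 0.0
```

Emit:
drive_tool(
  commands=[
    [1, 0.227, -0.228, 0, 0],
    [1, 0.227, -0.228, 0, 0],
    [1, 0.227, -0.228, 0, 0],
    [1, 0.227, -0.228, 0, 0],
    [1, 0.227, -0.228, 0, 0],
    [1, 0.227, -0.228, 0, 0],
    [1, 0.227, -0.228, 0, 0],
    [1, 0.227, -0.228, 0, 0],
  ],
)

```text
time_s: 2.13
tcp_pos: [490.9, -57.6, 261.7]
tcp_rot: [[0.96, 0.279, 0.001], [0.279, -0.96, 0.0], [0.001, -0.0, -1.0]]
contact_force: [-0.3, 0.1, 0.5]
opening: -0.0
grasp_force: 0.0
```

```bash
python3 - <<'E'
from h import *
f=[(358,392),(610,330),(320,212)]
P=[atz("top",np.array(a)*.64,60) for a in f];print(np.round(P,1))
for a,b in((1,0),(0,2)):
    d=P[b]-P[a];print(np.degrees(np.arctan2(d[1],d[0])),np.linalg.norm(d))
o=get_obs();print(o["time_s"],o["tcp_pos"],o["tcp_rot"],o["contact_force"],o["opening"])
print(vision.camera_params("wrist")["T_tool_cam"])
save(cv2.resize(vision.grab_frame("wrist"),(800,600)),"w0.png")
Z=dict(wheel=85,wheel_top=117,lay_tip=87,gauge_tip=84,gauge=81,lay=60)
for n,z in Z.items():
    for r in finder.place_of(n,"wrist")[:2]: print(n,np.round(r["score"],2),np.round(r["position"],1),np.round(atz("wrist",r["position"],z),1))
E
```

```text
[[ 436.    74.7   60. ]
 [ 518.4 -308.    60. ]
 [ 708.3  127.4   60. ]]
102.1525427074021 391.4539220897313
10.956757627585311 277.34797048199175
2.1333 [490.88813679 -57.6243219  261.7241771 ] [[ 9.60280979e-01  2.79032224e-01  1.20815454e-03]
 [ 2.79031923e-01 -9.60281737e-01  4.13843465e-04]
 [ 1.27564440e-03 -6.02923223e-05 -9.99999185e-01]] [-0.27310979  0.0733495   0.49594028] -0.018365459492824192
[[-2.67556053e-04 -9.46735967e-01 -3.22010771e-01  8.26824431e+01]
 [ 9.99999869e-01 -1.12787129e-04 -4.99288846e-04  1.05126593e+00]
 [ 4.36376039e-04 -3.22010862e-01  9.46735873e-01 -1.43085384e+02]
 [ 0.00000000e+00  0.00000000e+00  0.00000000e+00  1.00000000e+00]]
wheel 0.95 [251.3 157.8] [502.2 -49.7  85. ]
wheel_top 0.88 [251.4 163.1] [503.3 -51.7 117. ]
wheel_top 0.69 [432.4  93.3] [ 610.1 -188.9  117. ]
lay_tip 0.71 [435.7 125.3] [ 586.3 -223.5   87. ]
gauge_tip 0.78 [371.9 121.1] [ 571.2 -161.2   84. ]
gauge 0.85 [365.2 132.3] [ 558.4 -160.6   81. ]
lay 0.75 [431.6  93.7] [ 615.7 -221.9   60. ]
```

View pics/w0.png

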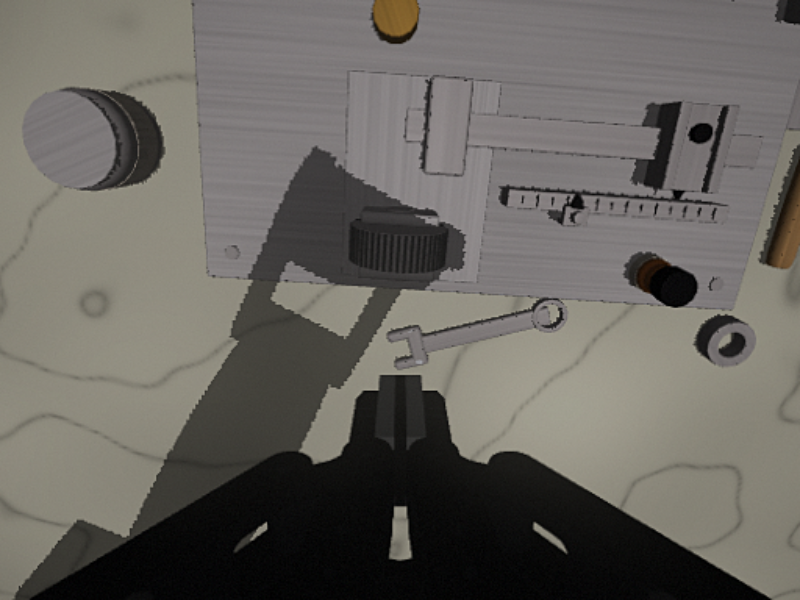

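The wrist view shows the wheel at (398,240), the gauge tip at (577,195) and the lay tip at (678,195). The gap is about 64 mm, which needs about 136 mm of rim travel. I'll descend to the -y side of the wheel top and square the yaw.

Emit:
drive_tool(
  commands=[
    [1, 0.013, 0.0095, 0.03, 0.07],
    [1, 0.013, 0.0095, 0.06, 0.07],
    [1, 0.013, 0.0095, 0.09, 0.07],
    [1, 0.013, 0.0095, 0.12, 0.07],
    [1, 0.013, 0.0095, 0.135, 0.07],
    [1, 0.013, 0.0095, 0.135, 0.07],
    [1, 0.013, 0.0095, 0.135, 0.07],
  ],
)

```text
time_s: 3.07
tcp_pos: [504.3, -67.1, 125.8]
tcp_rot: [[0.978, 0.207, -0.002], [0.207, -0.978, 0.0], [-0.002, -0.001, -1.0]]
contact_force: [0.6, 0.4, 1.2]
opening: -0.0
grasp_force: 0.0
```

Emit:
drive_tool(
  commands=[
    [1, 0, 0, 0.006, 0],
    [1, 0, 0, 0.01, 0],
    [1, 0, 0, 0.0145, 0],
    [1, 0, 0, 0.0145, 0],
    [1, 0, 0, 0.0145, 0],
    [1, 0, 0, 0.0145, 0],
  ],
)

```text
time_s: 3.57
tcp_pos: [506.3, -66.6, 113.4]
tcp_rot: [[0.978, 0.209, 0.003], [0.209, -0.978, -0.001], [0.003, 0.002, -1.0]]
contact_force: [-1.1, -1.7, 4.3]
opening: 0.2
grasp_force: 2.6
```

Emit:
drive_tool(
  commands=[
    [1, 0, -0.003, 0.002, 0],
    [1, 0, -0.007, 0.0025, 0],
    [1, 0, -0.011, 0.0025, 0],
    [1, 0, -0.015, 0.0025, 0],
    [1, 0, -0.019, 0.0025, 0],
    [1, 0, -0.023, 0.0025, 0],
    [1, 0, -0.027, 0.0025, 0],
    [1, 0, -0.027, 0.0025, 0],
  ],
)

```text
time_s: 4.23
tcp_pos: [500.3, -39.0, 111.1]
tcp_rot: [[0.978, 0.21, 0.002], [0.21, -0.978, 0.001], [0.002, -0.0, -1.0]]
contact_force: [-1.2, 2.6, 8.5]
opening: 0.2
grasp_force: 4.0
```

```bash
cat > m.py <<'E'
from h import *
import sys
o=get_obs();print(o["time_s"],o["tcp_pos"],o["contact_force"])
im=vision.grab_frame("wrist")
if len(sys.argv)>1: save(cv2.resize(im[60:210,250:450],(800,600),interpolation=cv2.INTER_CUBIC),sys.argv[1])
R=np.array([-np.sin(np.radians(12.2)),np.cos(np.radians(12.2))]);P={}
for n,z in dict(lay_tip=87,gauge_tip=84,gauge=81,lay=60,wheel_top=117).items():
    for r in finder.place_of(n,"wrist")[:2]:
        p=atz("wrist",r["position"],z);print(n,np.round(r["score"],2),np.round(r["position"],1),np.round(p,1),"s=%.1f"%(p[:2]@R))
E
python3 m.py w1.png
```

```text
4.2333 [500.27379274 -38.96763847 111.05456059] [-1.22356126  2.63321275  8.54577905]
lay_tip 0.73 [348.5 278.7] [ 482.  -103.7   87. ] s=-203.2
gauge_tip 0.81 [484.6 165. ] [ 568.4 -158.8   84. ] s=-275.3
wheel_top 0.9 [281.8 253.5] [507.  -51.9 117. ] s=-157.9
```

View pics/w1.png

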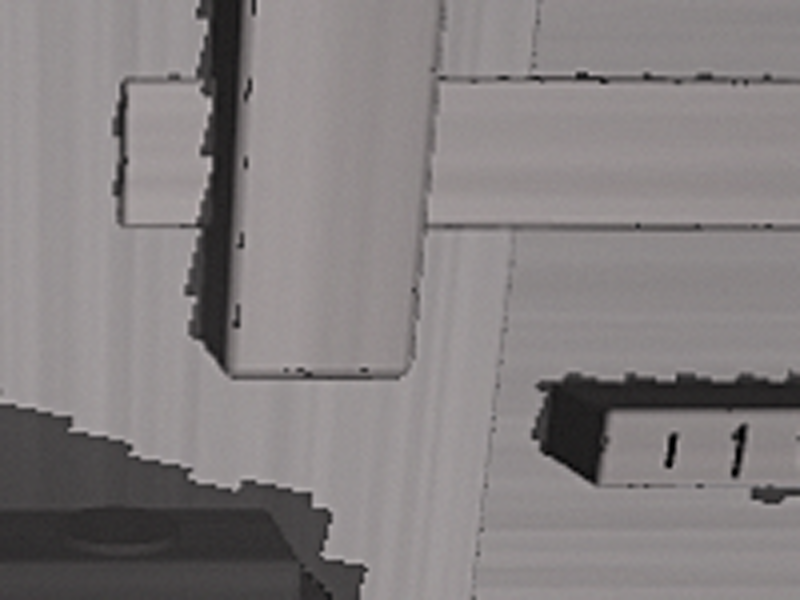

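Emit:
drive_tool(
  commands=[
    [1, 0, 0, -0.015, 0],
    [1, 0, 0.014, -0.015, 0],
    [1, 0, 0.027, -0.015, 0],
    [1, 0, 0.027, -0.015, 0],
    [1, 0, 0.027, -0.006, 0],
    [1, 0, 0.027, 0, 0],
    [1, 0, 0.027, 0, 0],
    [1, 0, 0.027, 0, 0],
  ],
)

```text
time_s: 5.2
tcp_pos: [505.9, -66.5, 110.0]
tcp_rot: [[0.978, 0.209, 0.001], [0.209, -0.978, -0.001], [0.001, 0.001, -1.0]]
contact_force: [-1.0, -2.8, 8.8]
opening: -0.1
grasp_force: 4.5
```

Emit:
drive_tool(
  commands=[
    [1, 0, -0.003, 0, 0],
    [1, 0, -0.007, 0, 0],
    [1, 0, -0.011, 0, 0],
    [1, 0, -0.015, 0, 0],
    [1, 0, -0.019, 0, 0],
    [1, 0, -0.023, 0, 0],
    [1, 0, -0.027, 0, 0],
    [1, 0, -0.027, 0, 0],
  ],
)

```text
time_s: 5.87
tcp_pos: [499.7, -38.6, 110.0]
tcp_rot: [[0.978, 0.21, 0.001], [0.21, -0.978, 0.001], [0.001, -0.001, -1.0]]
contact_force: [-2.3, 1.8, 8.8]
opening: 0.0
grasp_force: 4.6
```

Emit:
drive_tool(
  commands=[
    [1, 0, 0, -0.03, 0],
    [1, 0, 0.014, -0.06, 0],
    [1, 0, 0.027, -0.1, 0],
    [1, 0, 0.027, -0.13, 0],
    [1, 0, 0.027, -0.15, 0],
    [1, 0, 0.027, -0.15, 0],
    [1, 0, 0.027, -0.15, 0],
  ],
)

```text
time_s: 6.45
tcp_pos: [505.1, -65.8, 259.1]
tcp_rot: [[0.978, 0.209, 0.0], [0.209, -0.978, 0.0], [0.0, -0.0, -1.0]]
contact_force: [-0.0, 0.8, -0.1]
opening: -0.2
grasp_force: 0.0
```

```bash
python3 m.py
```

```text
6.45 [505.14105215 -65.79368258 259.0600075 ] [-0.01817063  0.80195542 -0.11804128]
lay_tip 0.72 [393.5 126.7] [ 577.1 -190.8   87. ] s=-308.5
gauge_tip 0.72 [354.8 128.7] [ 566.5 -154.4   84. ] s=-270.7
gauge_tip 0.3 [299.3 216.5] [ 461.9 -124.1   84. ] s=-218.9
gauge 0.83 [353.4 138.4] [ 556.7 -157.2   81. ] s=-271.3
lay 0.93 [390.9  92.2] [ 609.8 -188.4   60. ] s=-313.0
wheel_top 0.94 [238.6 179. ] [500.5 -50.5 117. ] s=-155.2
wheel_top 0.36 [ 66.9 113.5] [528.4 112.2 117. ] s=-2.0
```

Two strokes closed about 26 mm, leaving about 37.5 mm. I'll do two more.

Emit:
drive_tool(
  commands=[
    [1, 0, 0, 0.04, 0],
    [1, 0, 0, 0.08, 0],
    [1, 0, 0, 0.11, 0],
    [1, 0, 0, 0.135, 0],
    [1, 0, 0, 0.144, 0],
    [1, 0, 0, 0.15, 0],
    [1, 0, 0, 0.15, 0],
    [1, 0, 0, 0.15, 0],
  ],
)

```text
time_s: 7.42
tcp_pos: [505.0, -67.0, 110.9]
tcp_rot: [[0.978, 0.21, -0.002], [0.21, -0.978, -0.002], [-0.002, 0.002, -1.0]]
contact_force: [-5.7, -2.5, 7.7]
opening: 0.4
grasp_force: 3.8
```

Emit:
drive_tool(
  commands=[
    [1, 0, -0.003, 0, 0],
    [1, 0, -0.007, 0, 0],
    [1, 0, -0.011, 0, 0],
    [1, 0, -0.015, 0, 0],
    [1, 0, -0.019, 0, 0],
    [1, 0, -0.023, 0, 0],
    [1, 0, -0.027, 0, 0],
    [1, 0, -0.027, 0, 0],
  ],
)

```text
time_s: 8.08
tcp_pos: [499.5, -39.5, 111.4]
tcp_rot: [[0.978, 0.21, -0.001], [0.21, -0.978, -0.0], [-0.001, 0.0, -1.0]]
contact_force: [-5.8, 1.0, 7.8]
opening: 0.1
grasp_force: 3.9
```

Emit:
drive_tool(
  commands=[
    [1, 0, 0, -0.015, 0],
    [1, 0, 0.014, -0.015, 0],
    [1, 0, 0.027, -0.015, 0],
    [1, 0, 0.027, -0.015, 0],
    [1, 0, 0.027, -0.006, 0],
    [1, 0, 0.027, 0, 0],
    [1, 0, 0.027, 0, 0],
    [1, 0, 0.027, 0, 0],
  ],
)

```text
time_s: 8.75
tcp_pos: [506.3, -66.6, 110.3]
tcp_rot: [[0.978, 0.209, 0.002], [0.209, -0.978, -0.001], [0.002, 0.002, -1.0]]
contact_force: [-0.6, -1.6, 9.0]
opening: 0.2
grasp_force: 4.3
```

Emit:
drive_tool(
  commands=[
    [1, 0, -0.003, 0, 0],
    [1, 0, -0.007, 0, 0],
    [1, 0, -0.011, 0, 0],
    [1, 0, -0.015, 0, 0],
    [1, 0, -0.019, 0, 0],
    [1, 0, -0.023, 0, 0],
    [1, 0, -0.027, 0, 0],
    [1, 0, -0.027, 0, 0],
  ],
)

```text
time_s: 9.42
tcp_pos: [500.2, -38.7, 110.3]
tcp_rot: [[0.978, 0.21, 0.002], [0.21, -0.978, 0.001], [0.002, -0.0, -1.0]]
contact_force: [-0.1, 3.1, 8.5]
opening: 0.2
grasp_force: 4.4
```

Emit:
drive_tool(
  commands=[
    [1, 0, 0, -0.03, 0],
    [1, 0, 0.014, -0.06, 0],
    [1, 0, 0.027, -0.1, 0],
    [1, 0, 0.027, -0.13, 0],
    [1, 0, 0.027, -0.15, 0],
    [1, 0, 0.027, -0.15, 0],
    [1, 0, 0.027, -0.15, 0],
  ],
)

```text
time_s: 10.0
tcp_pos: [505.2, -65.9, 259.2]
tcp_rot: [[0.978, 0.209, 0.001], [0.209, -0.978, 0.0], [0.001, 0.0, -1.0]]
contact_force: [0.3, -0.0, -0.1]
opening: 0.1
grasp_force: 0.0
```

```bash
python3 m.py w2.png
```

```text
10.0 [505.22569817 -65.88275354 259.24136865] [ 0.31612609 -0.0244309  -0.12936214]
lay_tip 0.82 [369.4 124.9] [ 573.6 -166.7   87. ] s=-284.2
gauge_tip 0.75 [354.6 128.2] [ 567.  -154.2   84. ] s=-270.5
gauge_tip 0.72 [355.1 139.7] [ 556.  -158.2   84. ] s=-272.2
gauge 0.73 [294.  69.] [608.3 -81.2  81. ] s=-208.0
gauge 0.68 [356.  137.2] [ 558.5 -159.5   81. ] s=-273.9
lay 0.65 [363.8  93.2] [ 602.7 -160.8   60. ] s=-284.6
wheel_top 0.58 [240.8 178.4] [501.5 -52.5 117. ] s=-157.3
```

View pics/w2.png

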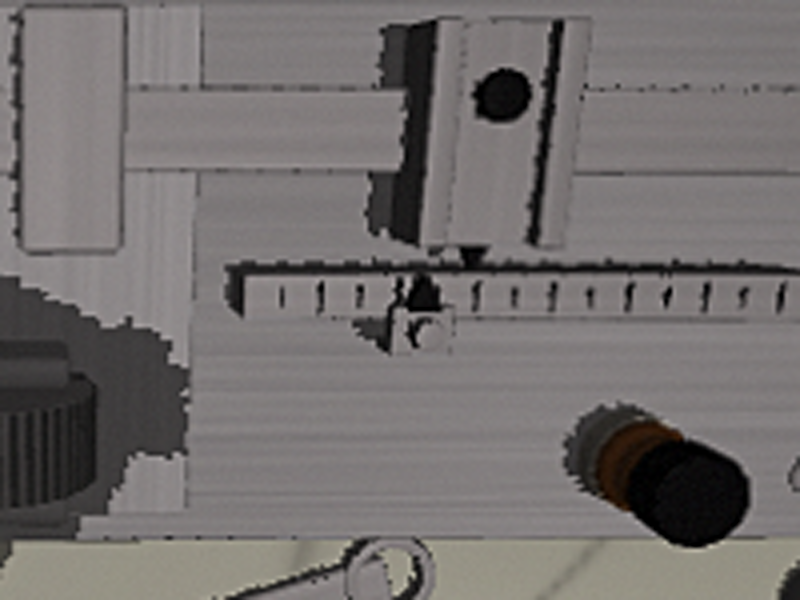

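The crop shows the lay tip at (472,268) and the gauge tip at (424,272), which is about 12–13 mm left. One more full stroke of about 12 mm should close it.

Emit:
drive_tool(
  commands=[
    [1, 0, 0, 0.04, 0],
    [1, 0, 0, 0.08, 0],
    [1, 0, 0, 0.11, 0],
    [1, 0, 0, 0.135, 0],
    [1, 0, 0, 0.144, 0],
    [1, 0, 0, 0.15, 0],
    [1, 0, 0, 0.15, 0],
    [1, 0, 0, 0.15, 0],
  ],
)

```text
time_s: 10.97
tcp_pos: [505.0, -67.0, 110.9]
tcp_rot: [[0.978, 0.21, -0.002], [0.21, -0.978, -0.002], [-0.002, 0.001, -1.0]]
contact_force: [-5.1, -4.0, 8.8]
opening: -0.2
grasp_force: 3.8
```

Emit:
drive_tool(
  commands=[
    [1, 0, -0.003, 0, 0],
    [1, 0, -0.007, 0, 0],
    [1, 0, -0.011, 0, 0],
    [1, 0, -0.015, 0, 0],
    [1, 0, -0.019, 0, 0],
    [1, 0, -0.023, 0, 0],
    [1, 0, -0.027, 0, 0],
    [1, 0, -0.027, 0, 0],
  ],
)

```text
time_s: 11.63
tcp_pos: [499.5, -39.5, 111.5]
tcp_rot: [[0.978, 0.21, -0.001], [0.21, -0.978, -0.0], [-0.001, 0.0, -1.0]]
contact_force: [-4.9, 0.1, 7.5]
opening: -0.2
grasp_force: 3.9
```

Emit:
drive_tool(
  commands=[
    [1, 0, 0, -0.03, 0],
    [1, 0, 0.014, -0.06, 0],
    [1, 0, 0.027, -0.1, 0],
    [1, 0, 0.027, -0.13, 0],
    [1, 0, 0.027, -0.15, 0],
    [1, 0, 0.027, -0.15, 0],
    [1, 0, 0.027, -0.15, 0],
  ],
)

```text
time_s: 12.22
tcp_pos: [506.0, -66.3, 261.6]
tcp_rot: [[0.978, 0.209, 0.004], [0.209, -0.978, -0.001], [0.004, 0.002, -1.0]]
contact_force: [-0.4, 0.6, -0.2]
opening: -0.2
grasp_force: 0.0
```

```bash
sed -i 's/im\[60:210,250:450\]/im[90:150,320:400]/' m.py; python3 m.py w3.png
```

```text
12.2167 [506.02248804 -66.32762424 261.55811786] [-0.37516094  0.61306812 -0.18489212]
lay_tip 0.84 [354.9 127.8] [ 568.6 -154.4   87. ] s=-271.1
gauge_tip 0.76 [353.8 130.2] [ 565.5 -154.7   84. ] s=-270.7
gauge 0.58 [349.3 139.4] [ 555.2 -153.9   81. ] s=-267.8
gauge 0.41 [290.   68.8] [608.1 -77.8  81. ] s=-204.5
lay 0.79 [352.2  95.6] [ 598. -150.   60.] s=-273.0
wheel_top 0.61 [237.8 178.3] [501.1 -49.7 117. ] s=-154.5
```

View pics/w3.png

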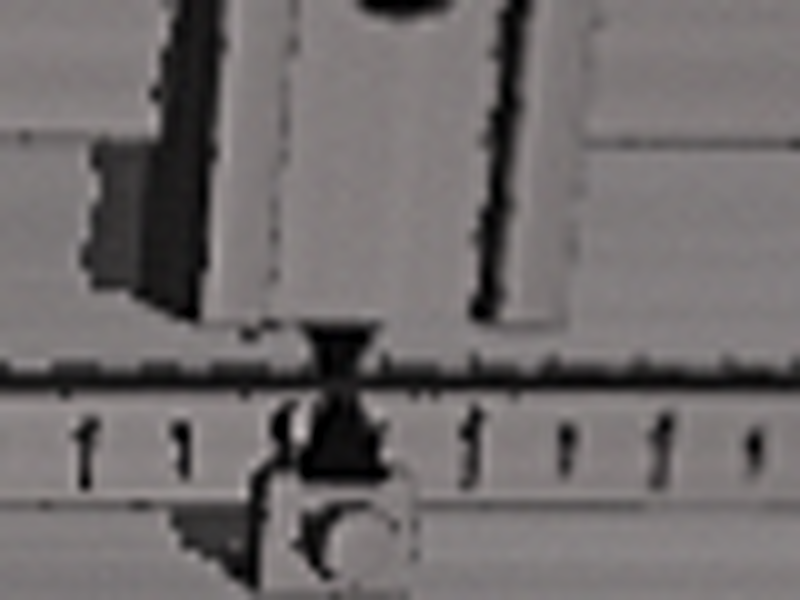

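The pointers stand tip to tip at crop column 342–344, and the networks agree to 0.4 mm. The hand is clear, so I'm handing in.

```bash
python3 -c "
from h import *
print(get_obs()['contact_force'],finish_job())"
```

```text
the job is handed in; nothing more can be done
[ 0.27697099 -0.43221619 -0.05220022] None
```

Five strokes of the wheel brought the lay's pointer to within about 1 mm of the gauge pointer, measured in the wrist camera; the hand is clear and the job is handed in at about 12 s, with no verdict returned.

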